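# Offer up the chair's pump lever over its service stand

### The arm

A 6-joint arm with a two-finger parallel gripper is mounted at the origin on a cart in front of the work surface, level with it; the furniture and walls round the work are solid. World frame = base frame: x ahead of the robot, y to its left, z up, the work surface at z = 0. Lengths are in m, angles in rad, forces in N, time in s.
With the tool pointing down it reaches from about 0.425 to 0.95 m from the base axis. Payload 3.5 kg.
Tool frame: the origin (TCP) lies between the finger pads; the fingertips stand 22 mm ahead of it and the grasp point (between the pads) lies 3 mm ahead of it (ctrl.nose_length is the z of the fingertips in the tool frame, in m); z points along the fingers, y is the line along which they close (so a half turn about z gives the same grasp; the last joint's range is limited). The gripper opens to 85 mm and grips with 20 to 120 N. Pads are 22 mm wide; open, the fingers measure 114 mm over their backs; the gripper's body (76 mm by 85 mm) begins 54 mm behind the grasp point. The pads swing forward as they close: fully open they stand 13 mm farther back than shut.
Start: joints at [-1.285, 0.286, 1.577, -0, 1.279, -0.15], TCP at [0.285, -0.612, 0.253] pointing down, gripper open.
Joint ranges: [-2.77, 2.77], [-0.9, 2.22], [0.21, 2.48], [-1.53, 4.67], [0.24, 2.81], [-2.84, 2.84]. Speed limits (rad/s): [2.79, 2.79, 3.14, 3.14, 3.14, 3.14].

### API

Orientations are given as a unit quaternion [x, y, z, w].
In Python, from plant import ctrl gives the robot as it stands. The module is installed in compiled form; this text tells all that it offers.
- The arm moves only by the tool send_rows, never from a script. Its argument "rows" is text: rows parted by semicolons, each of 7 numbers parted by spaces: the turn, a rotation vector about the tool's x, y, z in fractions of the full range, 1 being pi rad, then the shift along the tool's x, y, z in parts of the range, where 1.0 means 0.5 m, then the opening, from -1 (shut) to 1 (fully open). A call has 1 to 8 rows; each row is the pose to reach, as a shift and turn from the pose commanded when the call began, along the tool's axes at that moment; what a row does not reach only later rows make up. A row lasts 1/8 s, in which the tool goes at most 62.5 mm and 10.7 degrees, less where a joint would pass 70% of its speed; a pose out of reach is approached as far as the arm can. A call with a gripper value outside its range is refused whole. The fingers move at their own pace and stop on an object; "grip_force" is the grip in N (left out, the last holds). Time passes only in rows, so rows that repeat a pose let the fingers close. It gives the time, the measured TCP pose, the force, the opening and the grip force at its end, in the units of the state.
- ctrl.get_state(): the state, without advancing time (a new reading comes with each control period).
- ctrl.read_camera(name): name is "scene" or "side" or "wrist"; returns a dict with "color" (400x640x3 uint8, red, green, blue), "fx", "fy", "cx", "cy" (pixels), "extrinsics" (4x4, takes a point from world to camera coordinates). Camera axes: x right, y down, z forward; pixel columns grow to the right and rows downward; lengths in m; the calibration is good to about 2 mm. The wrist camera is an equidistant fisheye: a pixel r from the principal point sees the ray r / f radians off the axis. A picture is of the moment at which its call begins. There is no depth.
- ctrl.sign_off(): hands the job in; it is judged then, once.
Trained networks look in a picture, given as the dict that the camera call returned (one of the last four; its "shot" number tells which), for a name from the list of things; names that differ only in an ending like _2 or _b are one class to them, and where a whole thing is asked for, a point or a joint stands for the part that bears it (a point fixed in the world has none). Each returns a list of dicts, best first, with "p" (0 to 1); they miss things now and then, are a little off and sometimes report something else, mostly with a low value. They report only what shows in the picture. A call takes as long as a camera call.
- ctrl.look_for(picture, target): "position" ([x, y, z] in m, in the coordinates of the camera as it stood for that picture, good to about 4 mm: the middle of the surface that is visible of it).
The state is a dict: "time": time; "qpos": joint angles; "dq": joint speeds; "joint_efforts": joint torques, N m; "eef_pos": TCP position; "tcp_rot": TCP orientation; "contact_force": force on the tool from outside, world axes, zero at the start; "wrist_torque": the same for the moment, N m; "opening": opening from 0.0 (shut) to 1.0 (fully open); "finger_force": force on a finger pad.
Only numpy, scipy, OpenCV 4.12 (cv2) and the standard library are available. Lean on these libraries where they do the work, as an engineer would, in place of code of your own. Each camera call takes 0.05 s, during which the arm holds its last target. There are 200 camera calls.

### The job

I am servicing the barber chair. Take the orange scraper block and wipe the three brass chips off the grey service stand onto the worktop with it (not with the fingers), then set the scraper down on the worktop. Next pick up the pump lever by its balance point and hold it level about 5 cm above the tip of the stand's pin, hub right over the pin and shank over the red fork, without the lever touching the stand; finish while still holding it there so that I can grease the pin, and leave the other things on the worktop alone.

Things in the scene. Friction and masses are not known exactly. Their poses are not given: they have to be found in the camera images.
- stand: fixed service stand: grey plate 230 x 84 mm, 20 mm thick, top at 20 mm above the worktop. Origin at the centre of its underside; x runs along its length from the steel pin (at x = -90 mm) to the red fork (at x = +80 mm), z up. The plate is bare between x = -70 and +70 mm. Stands roughly across the robot's front, pin end to the robot's right, fork end to its left.
- stand_pin (a point): tip of the stand's upright steel pin (18 mm diameter, on a 34 mm collar), 48 mm above the worktop, axes as the stand's
- stand_fork (a point): top centre of the stand's red fork (18 mm along x, 40 mm across, with a slot along x), 50 mm above the worktop
- lever: loose pump lever, 0.6 kg, lying level, hub to the robot's right, pad to its left. Origin: centre of the underside of the heavy dark hub (ring, 52 mm across, 36 high, bore 24); x runs from hub along the bright shank to the black pad, z up. Shank 14 mm wide, 16 high, 10 to 26 mm above the hub's underside, free from x = 26 to 206 mm. Pad x = 206 to 246, 32 mm wide, 30 high, on the worktop.
- lever_balance (a point): balance point of the lever: in the shank, at mid height, 53 mm from the hub's centre towards the pad (18 mm above the underside)
- lever_rest (a point): point on the underside of the lever's shank, 170 mm from the hub's centre: it belongs over the fork when the hub is over the pin
- scraper: loose scraper block, 0.12 kg: orange body 90 mm wide (its x) x 24 mm thick (its y), on a 90 x 12 mm steel edge that makes up the lowest 14 mm; 54 mm high in all. Origin at the centre of its underside, z up; it stands upright on its edge, between the stand and the robot. Grip it across the 24 mm.
- chip_a: loose brass chip, about 16 x 10 x 8 mm, 10 g, origin on its underside; starts on the bare middle of the stand's plate, at stand x -30 to -24 mm, y within 16 mm of the middle
- chip_b: second brass chip, the same, at stand x -3 to +3 mm
- chip_c: third brass chip, the same, at stand x +24 to +30 mm
- pomade_pot: bystander: round pot with grey lid, 69 mm across, 41 mm high, behind the stand; origin under its centre
- talc_small: bystander: green bottle, 38 x 55 x 105 mm, at the back; origin under its centre
- claw_lime: bystander: lime green hair claw, 53 x 73 x 41 mm, at the back; origin under its centre
- guard_9: bystander: black clipper guard comb, 46 x 49 x 30 mm, at the back; origin under its centre

How it is judged:
On the way, in this order (a step that is already met when the one before it is completed fails the run):
1. all three chips are off the plate while the gripper holds the scraper (height (world z) of each of chip_a, chip_b, chip_c below 0.014 m and contact force between the fingers and scraper above 1 N and distance of lever from where it was at the start of the episode below 0.03 m), for 0.1 s.
2. the scraper is set down on the worktop, off the stand, and released (height (world z) of scraper below 0.018 m and contact force between the fingers and scraper below 0.1 N and linear speed of scraper below 0.05 m/s), for 0.2 s.
3. the lever is lifted, gripped at its balance point (height (world z) of lever above 0.04 m and contact force between the fingers and lever above 1 N and x of the grasp point in the frame of lever between 0.035 and 0.071 m), for 0.2 s.
At the end, for the whole second after the job is handed in: Gripper holds the lever within 18 mm of its balance point, level within 5 deg, still: hub within 12 mm of the pin's axis and 30-75 mm above its tip, shank within 15 mm of the fork's middle, touching nothing else. Chips off the plate; scraper released on the worktop (height (world z) of each of chip_a, chip_b, chip_c below 0.014 m and height (world z) of scraper below 0.018 m and contact force between the fingers and scraper below 0.1 N and contact force between the fingers and lever above 1 N and contact force between lever and stand below 0.05 N and contact force between lever and scraper below 0.05 N and x of the grasp point in the frame of lever between 0.035 and 0.071 m and z of lever in the frame of stand_pin between 0.03 and 0.075 m and horizontal distance between lever and stand_pin below 0.012 m and horizontal distance between lever_rest and stand_fork below 0.015 m and angle between lever's own z axis and vertical below 0.087 rad and linear speed of lever below 0.03 m/s and angular speed of lever below 0.15 rad/s); the arm keeps its last pose, push and grip.
It fails at once if the fingers push a chip (contact force between the fingers and chip_a above 0.5 N or contact force between the fingers and chip_b above 0.5 N or contact force between the fingers and chip_c above 0.5 N).
It fails at once if the lever touches the stand (contact force between lever and stand above 0.5 N).
It fails at once if a bystander is moved (distance of any of pomade_pot, talc_small, claw_lime, guard_9 from where it was at the start of the episode above 0.03 m).
It also fails if it takes over 54 s, if anything falls off the work surface, if the arm or the gripper's body presses on something with over 40 N, if the wrist force passes 120 N, or if a joint passes its speed limit or range.

## Working session

There is one attempt and no reset: what is moved stays moved. The work goes in short steps, Python scripts to look and compute and a tool call to move; the robot and the scene stay as the last step left them, time stands still between calls to the robot, and variables do not carry over. Pictures are saved under pics/ and viewed, at most 13 in all, crops included, and the job is handed in when it is done.

Besides the shell and the picture viewer there is one more tool, called by a JSON object that holds its "op" and its "data". send_rows: Moves the arm, as the interface text tells. Its arguments: {"type":"object","properties":{"rows":{"type":"string"},"grip_force":{"type":"number"}},"required":["rows"]}

```bash
mkdir -p pics; cat > h.py <<'E'
import numpy as np, cv2
from plant import ctrl
from scipy.spatial.transform import Rotation as R
def pic(name,f=None):
    p=ctrl.read_camera(name)
    if f: cv2.imwrite('pics/'+f,p['color'][:,:,::-1])
    return p
def w(p,c): 
    T=np.linalg.inv(p['extrinsics']); return T[:3,:3]@np.array(c)+T[:3,3]
def ray(p,u,v,z):   # pixel -> world at height z (pinhole)
    T=np.linalg.inv(p['extrinsics']); d=T[:3,:3]@np.array([(u-p['cx'])/p['fx'],(v-p['cy'])/p['fy'],1]); o=T[:3,3]
    return o+d*(z-o[2])/d[2]
def proj(p,X):
    c=p['extrinsics'][:3,:3]@np.array(X)+p['extrinsics'][:3,3]; return c[0]/c[2]*p['fx']+p['cx'],c[1]/c[2]*p['fy']+p['cy']
def st():
    s=ctrl.get_state(); print('t',round(s['time'],2),'pos',np.round(s['eef_pos'],4),'q',np.round(s['tcp_rot'],4),'F',np.round(s['contact_force'],1),'op',round(s['opening'],3),'ff',s['finger_force']); return s
E
python3 - <<'E'
from h import *
s=st(); print(R.from_quat(s['tcp_rot']).as_matrix().round(3), ctrl.nose_length)
for n in('scene','side'):
    p=pic(n,n+'0.png'); print(n,p['fx'],p['cx'],p['cy'],np.linalg.inv(p['extrinsics']).round(3).tolist())
    for t in('stand','stand_pin','stand_fork','lever','lever_balance','scraper','chip_a','pomade_pot'):
        try: print(t,[(round(d['p'],2),w(p,d['position']).round(3).tolist()) for d in ctrl.look_for(p,t)[:4]])
        except Exception as e: print(t,e)
E
```

```text
t 0.0 pos [ 0.2848 -0.6113  0.2519] q [ 9.763e-01  2.162e-01 -1.000e-04 -1.200e-03] F [-0.3  0.6 -0.2] op 0.996 ff 0.0
[[ 0.907  0.422 -0.001]
 [ 0.422 -0.907  0.002]
 [ 0.    -0.002 -1.   ]] 0.022
scene 514.4978755228843 316.58924374027686 198.64379664135535 [[0.265, -0.398, 0.878, -0.487], [-0.964, -0.114, 0.239, -0.424], [0.005, -0.91, -0.414, 0.58], [0.0, 0.0, 0.0, 1.0]]
stand [(0.91, [0.558, 0.048, 0.019]), (0.59, [0.668, -0.201, 0.023])]
stand_pin [(0.78, [0.555, 0.048, 0.019]), (0.25, [0.47, -0.347, 0.023])]
stand_fork [(0.65, [0.56, 0.048, 0.019])]
lever [(0.69, [0.471, -0.346, 0.015])]
lever_balance []
scraper [(0.83, [0.424, 0.011, 0.034])]
chip_a []
pomade_pot [(0.93, [0.708, 0.135, 0.029])]
side 405.01976716888186 312.3474426151542 203.45500859704808 [[0.986, -0.064, 0.156, 0.39], [-0.167, -0.5, 0.85, -1.145], [0.024, -0.864, -0.503, 0.645], [0.0, 0.0, 0.0, 1.0]]
stand [(0.58, [0.578, 0.025, 0.018])]
stand_pin [(0.82, [0.578, 0.023, 0.02]), (0.66, [0.684, -0.317, 0.016])]
stand_fork [(0.83, [0.576, 0.024, 0.022])]
lever [(0.66, [0.475, -0.418, 0.025])]
lever_balance [(0.67, [0.479, -0.423, 0.028])]
scraper [(0.57, [0.431, -0.033, 0.05]), (0.21, [0.575, 0.026, 0.021])]
chip_a []
pomade_pot [(0.73, [0.724, 0.123, 0.039])]
```

View pics/scene0.png

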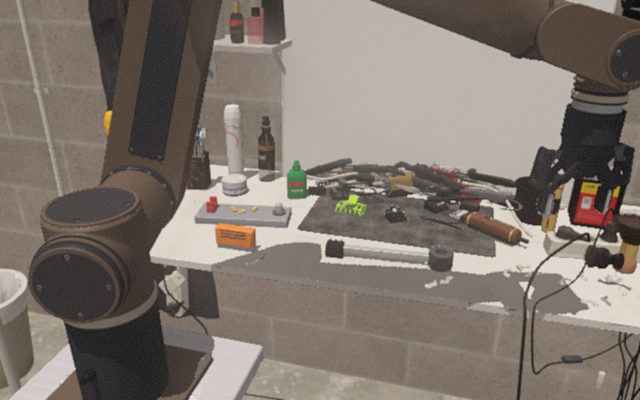

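View pics/side0.png

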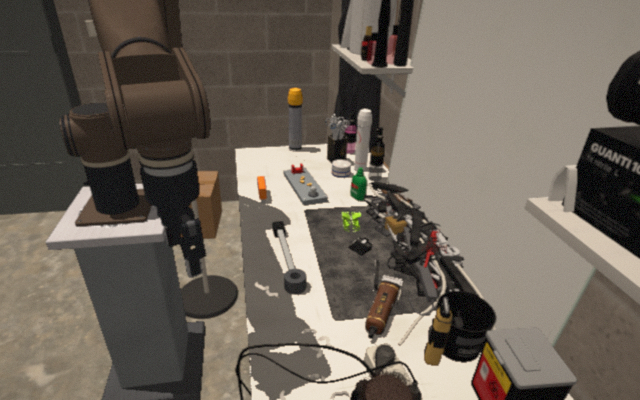

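Scene picture: stand at about (195–290, 203–225), with the fork at (211,204), the pin at (279,208) and the chips near (235–254, 210). The scraper is at (236,236), and the lever runs from its hub at (440,258) to its pad at (335,248). The side view agrees, with the pin at (313,192), fork (297,168) and hub (294,281). I'll move the wrist camera over the lever, then over the stand.

Careful with the scale: shifts go in shares of 0.5 m and turns go in shares of pi rad. That gives: 256 mm is 0.512, -158 mm is -0.316, -65 degrees is -0.3611.

{"op": "send_rows", "data": {"rows": "0 0 -0.3611 0.512 -0.316 -0.096 1;0 0 -0.3611 0.512 -0.316 -0.096 1;0 0 -0.3611 0.512 -0.316 -0.096 1;0 0 -0.3611 0.512 -0.316 -0.096 1;0 0 -0.3611 0.512 -0.316 -0.096 1;0 0 -0.3611 0.512 -0.316 -0.096 1;0 0 -0.3611 0.512 -0.316 -0.096 1;0 0 -0.3611 0.512 -0.316 -0.096 1"}}

```text
time: 1.9
eef_pos: [0.45, -0.3609, 0.3011]
tcp_rot: [0.708, 0.706, -0.0, -0.0]
contact_force: [0.2, 0.2, 0.4]
opening: 0.996
finger_force: 0.0
```

```bash
python3 - <<'E'
from h import *
s=st(); print(R.from_quat(s['tcp_rot']).as_matrix().round(3))
p=pic('wrist','w1.png'); print(p['fx'],p['cx'],p['cy'],np.linalg.inv(p['extrinsics']).round(3).tolist())
for t in('stand','lever','scraper','chip_a'):
    print(t,[(round(d['p'],2),w(p,d['position']).round(3).tolist()) for d in ctrl.look_for(p,t)[:4]])
import pickle; pickle.dump(p,open('w1.pkl','wb'))
E
```

```text
t 1.9 pos [ 0.45   -0.3609  0.3011] q [ 7.084e-01  7.058e-01 -0.000e+00 -2.000e-04] F [0.2 0.2 0.4] op 0.996 ff 0.0
[[ 0.004  1.    -0.   ]
 [ 1.    -0.004  0.   ]
 [ 0.    -0.    -1.   ]]
309.70691628693146 318.9519695837812 200.07006428823837 [[1.0, -0.004, -0.002, 0.449], [-0.004, -0.963, -0.271, -0.293], [-0.001, 0.271, -0.963, 0.423], [0.0, 0.0, 0.0, 1.0]]
stand []
lever [(0.65, [0.475, -0.338, 0.026])]
scraper []
chip_a []
```

View pics/w1.png

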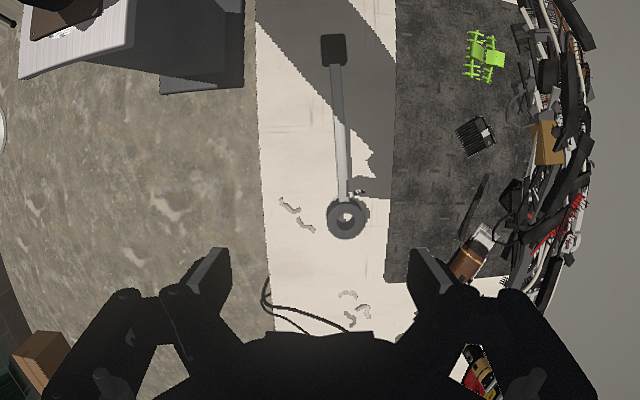

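The wrist picture shows the hub ring centred at about (347,218), with the shank running up to the pad at (333,50). Next stop is the stand.

To row units: 310 mm is 0.62, 40 mm is 0.08.

{"op": "send_rows", "data": {"rows": "0 0 0 0.62 0.08 0 1;0 0 0 0.62 0.08 0 1;0 0 0 0.62 0.08 0 1;0 0 0 0.62 0.08 0 1;0 0 0 0.62 0.08 0 1;0 0 0 0.62 0.08 0 1;0 0 0 0.62 0.08 0 1"}}

```text
time: 3.02
eef_pos: [0.4906, -0.0509, 0.3014]
tcp_rot: [0.707, 0.707, -0.0, 0.0]
contact_force: [0.0, -0.7, -0.4]
opening: 1.002
finger_force: 0.0
```

```bash
cat >> h.py <<'E'
def fray(p,u,v,z):
    a=np.array([u-p['cx'],v-p['cy']]); r=np.hypot(*a); th=r/p['fx']; T=np.linalg.inv(p['extrinsics'])
    d=T[:3,:3]@np.array([*(a/r*np.sin(th)),np.cos(th)]); o=T[:3,3]; return (o+d*(z-o[2])/d[2]).round(4)
E
python3 - <<'E'
from h import *
import pickle; q=pickle.load(open('w1.pkl','rb'))
print('hub',fray(q,347,217,.036),'pad',fray(q,333,50,.03))
st(); p=pic('wrist','w2.png'); pickle.dump(p,open('w2.pkl','wb'))
cv2.imwrite('pics/w2c.png',cv2.resize(p['color'][60:300,180:500,::-1],None,fx=2.5,fy=2.5,interpolation=cv2.INTER_CUBIC))
for t in('stand','scraper','chip_a','pomade_pot'):
    print(t,[(round(d['p'],2),w(p,d['position']).round(3).tolist()) for d in ctrl.look_for(p,t)[:4]])
E
```

```text
hub [ 0.4852 -0.4249  0.036 ] pad [ 0.4665 -0.2088  0.03  ]
t 3.02 pos [ 0.4906 -0.0509  0.3014] q [ 7.072e-01  7.070e-01 -2.000e-04  2.000e-04] F [ 0.  -0.7 -0.4] op 1.002 ff 0.0
stand [(0.59, [0.594, 0.03, 0.026])]
scraper [(0.7, [0.435, 0.013, 0.054])]
chip_a [(0.65, [0.567, 0.047, 0.024]), (0.5, [0.593, 0.033, 0.029])]
pomade_pot [(0.72, [0.72, 0.137, 0.041])]
```

View pics/w2c.png

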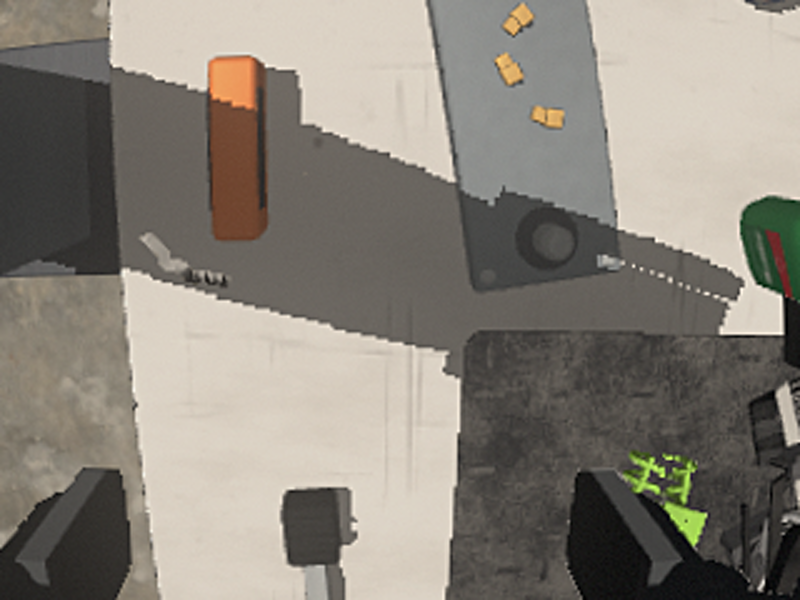

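The crop shows the scraper's top face at crop x 208–262, y 57–240. The chips are at (518,18), (509,70) and (548,117), and the pin is at (552,240). The left plate edge runs from (430,0) to (475,290). I'll get the fork and scraper numerically.

```bash
python3 - <<'E'
from h import *
import pickle; p=pickle.load(open('w2.pkl','rb'))
c=cv2.cvtColor(p['color'],cv2.COLOR_RGB2HSV)
red=((c[...,0]<6)|(c[...,0]>174))&(c[...,1]>150)&(c[...,2]>60)
n,l,s,ce=cv2.connectedComponentsWithStats(red.astype(np.uint8)); print([(s[i].tolist(),ce[i].round(1).tolist()) for i in range(1,n) if s[i,4]>20])
org=(c[...,0]>=6)&(c[...,0]<14)&(c[...,1]>150); n,l,s,ce=cv2.connectedComponentsWithStats(org.astype(np.uint8))
for i in range(1,n):
    if s[i,4]>200:
        print(s[i],ce[i],cv2.minAreaRect(np.argwhere(l==i)[:,::-1].astype(np.float32)))
f=lambda u,v,z:fray(p,180+u/2.5,60+v/2.5,z)
print('scr corners',[f(*k,.054) for k in((208,57),(262,58),(267,240),(213,238))])
print('pin',f(554,240,.048),'collar',f(547,238,.026))
print('edgeL',f(430,0,.02),f(475,290,.02),'R',f(590,0,.02),f(617,250,.02))
print('chips',[f(*k,.028) for k in((518,18),(509,70),(548,117))])
cv2.imwrite('pics/w2d.png',cv2.resize(p['color'][0:130,300:480,::-1],None,fx=4,fy=4,interpolation=cv2.INTER_CUBIC))
E
```

```text
[([566, 2, 11, 23, 30], [573.3, 15.3]), ([391, 17, 8, 12, 68], [394.6, 22.3]), ([366, 18, 8, 13, 66], [369.8, 24.0]), ([374, 20, 17, 13, 170], [382.2, 25.8]), ([487, 153, 7, 14, 42], [490.2, 158.4]), ([492, 168, 5, 11, 25], [493.9, 173.0]), ([472, 383, 15, 8, 24], [480.2, 385.5])]
[264  83  19  21 305] [273.66885246  92.21639344] ((273.0, 93.0), (18.0, 20.0), 0.0)
scr corners [array([0.4232, 0.0574, 0.054 ]), array([0.449 , 0.0559, 0.054 ]), array([ 0.4504, -0.0316,  0.054 ]), array([ 0.424 , -0.0302,  0.054 ])]
pin [ 0.592  -0.0313  0.048 ] collar [ 0.5941 -0.0332  0.026 ]
edgeL [0.5314 0.0903 0.02  ] [ 0.5572 -0.0628  0.02  ] R [0.6171 0.0957 0.02  ] [ 0.6362 -0.0395  0.02  ]
chips [array([0.5758, 0.0815, 0.028 ]), array([0.5711, 0.0539, 0.028 ]), array([0.5921, 0.0304, 0.028 ])]
```

View pics/w2d.png

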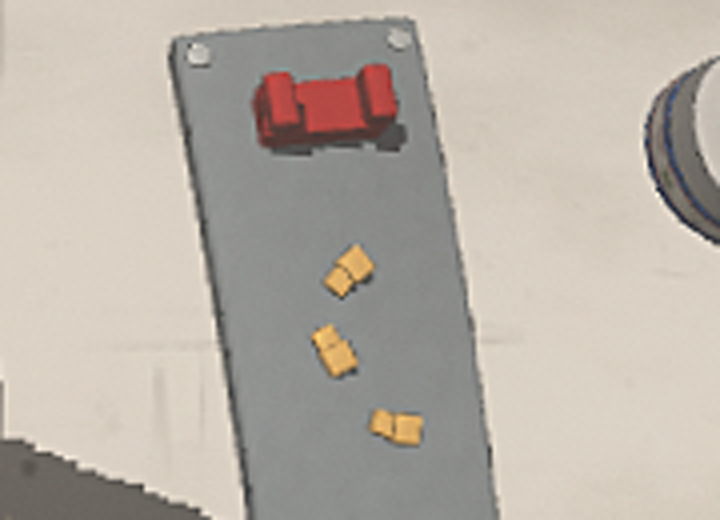

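To row units: 258 mm is 0.516, 245 mm is 0.49.

{"op": "send_rows", "data": {"rows": "0 0 0 0.128 -0.108 0.12 1;0 0 0 0.128 -0.108 0.24 1;0 0 0 0.128 -0.108 0.36 1;0 0 0 0.128 -0.108 0.44 1;0 0 0 0.128 -0.108 0.49 1;0 0 0 0.128 -0.108 0.516 1;0 0 0 0.128 -0.108 0.516 1"}}

```text
time: 4.15
eef_pos: [0.4367, 0.0129, 0.0432]
tcp_rot: [0.708, 0.707, -0.0, -0.0]
contact_force: [0.0, 0.6, 0.8]
opening: 1.0
finger_force: 0.0
```

{"op": "send_rows", "data": {"rows": "0 0 0 0 0 0 -0.8;0 0 0 0 0 0 -0.8;0 0 0 0 0 0 -0.8;0 0 0 0 0 0 -0.8;0 0 0 0 0 0 -0.8;0 0 0 0 0 0 -0.8", "grip_force": 60}}

```text
time: 4.9
eef_pos: [0.4372, 0.0134, 0.0441]
tcp_rot: [0.707, 0.707, 0.0, 0.0]
contact_force: [-1.2, 0.4, 5.8]
opening: 0.269
finger_force: 59.6
```

```bash
python3 - <<'E'
from h import *
import pickle; p=pickle.load(open('w2.pkl','rb'))
f=lambda u,v,z:fray(p,300+u/4,v/4,z)
print('fork',f(330,95,.05)); print('corners',f(172,40,.02),f(413,20,.02)); print('chips',[f(*k,.026) for k in((350,270),(334,350),(397,427))]); st()
for n,o in(('w2',0),):
    d=f(330,95,.05)-np.array([.592,-.0313,.048]); print(np.hypot(*d[:2]),np.degrees(np.arctan2(d[1],d[0])))
E
```

```text
fork [0.5659 0.1335 0.05  ]
corners [0.5203 0.1599 0.02  ] [0.6013 0.1734 0.02  ]
chips [array([0.5766, 0.0814, 0.026 ]), array([0.5714, 0.0547, 0.026 ]), array([0.5927, 0.0305, 0.026 ])]
t 4.9 pos [0.4372 0.0134 0.0441] q [7.073e-01 7.069e-01 3.000e-04 4.000e-04] F [-1.2  0.4  5.8] op 0.269 ff 59.55999433994293
0.16685397807664043 98.99940451270358
```

To row units: 104 mm is 0.208, -60 mm is -0.12, -9 degrees is -0.05.

{"op": "send_rows", "data": {"rows": "0 0 0 0 0 -0.06 -0.8;0 0 0 0 0 -0.12 -0.8;0 0 -0.0222 0.036 0.1 -0.12 -0.8;0 0 -0.05 0.074 0.208 -0.12 -0.8;0 0 -0.05 0.074 0.208 -0.12 -0.8;0 0 -0.05 0.074 0.208 -0.08 -0.8;0 0 -0.05 0.074 0.208 -0.052 -0.8;0 0 -0.05 0.074 0.208 -0.052 -0.8"}}

```text
time: 5.9
eef_pos: [0.5384, 0.0504, 0.0674]
tcp_rot: [0.65, 0.76, -0.001, -0.002]
contact_force: [-0.6, 0.4, -0.3]
opening: 0.271
finger_force: 59.5
```

```bash
python3 - <<'E'
from h import *
s=st(); print(R.from_quat(s['tcp_rot']).as_euler('xyz',degrees=True).round(2))
p=pic('wrist'); 
a=cv2.resize(p['color'][60:300,180:500,::-1],None,fx=2.5,fy=2.5)
cv2.imwrite('pics/w3.png',a)
E
```

```text
t 5.9 pos [0.5384 0.0504 0.0674] q [ 0.6498  0.7601 -0.0014 -0.0019] F [-0.6  0.4 -0.3] op 0.271 ff 59.45163130760193
[-1.7974e+02 -6.0000e-02  9.8950e+01]
```

View pics/w3.png

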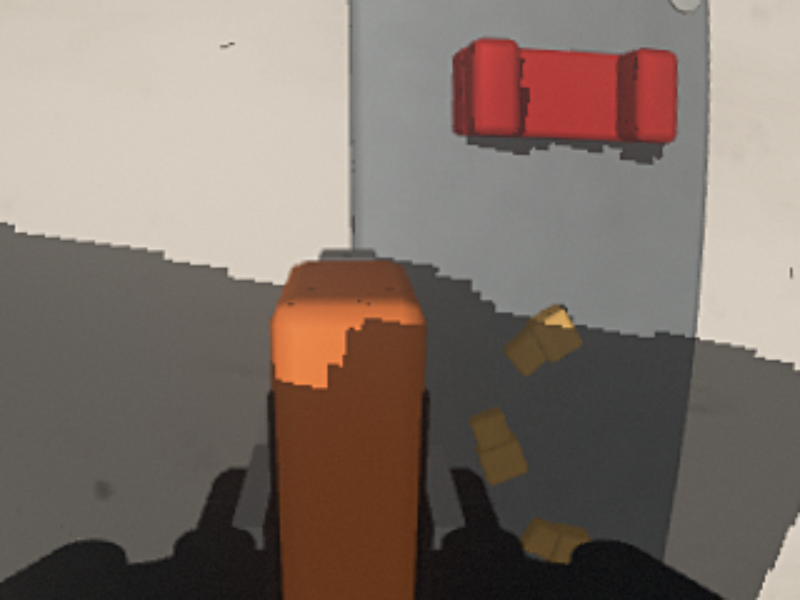

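The scraper sits flush and square along the plate's left edge, and all three chips are ahead of it, at crop (545,340), (498,447) and (555,540). I'll lower it 2 mm and wipe.

{"op": "send_rows", "data": {"rows": "0 0 0 0 0 0.004 -0.8;0 0 0 0 0.02 0.004 -0.8;0 0 0 0 0.046 0.004 -0.8;0 0 0 0 0.072 0.004 -0.8;0 0 0 0 0.098 0.004 -0.8;0 0 0 0 0.124 0.004 -0.8;0 0 0 0 0.15 0.004 -0.8;0 0 0 0 0.17 0.004 -0.8"}}

```text
time: 6.95
eef_pos: [0.6255, 0.0637, 0.0673]
tcp_rot: [0.65, 0.76, 0.0, 0.0]
contact_force: [-0.2, 0.8, -1.6]
opening: 0.271
finger_force: 59.4
```

To row units: -70 mm is -0.14, -30 mm is -0.06.

{"op": "send_rows", "data": {"rows": "0 0 0 0 0.02 0 -0.8;0 0 0 0 0.026 0 -0.8;0 0 0 0 0.026 -0.06 -0.8;0 0 0 0 0.026 -0.14 -0.8"}}

```text
time: 7.45
eef_pos: [0.636, 0.0657, 0.1363]
tcp_rot: [0.65, 0.76, -0.001, -0.002]
contact_force: [-0.0, 0.4, 0.1]
opening: 0.274
finger_force: 59.4
```

```bash
python3 - <<'E'
from h import *
st()
for n in ('wrist','scene','side'):
    p=pic(n,n+'4.png')
    print(n,[(round(d['p'],2),w(p,d['position']).round(3).tolist()) for d in ctrl.look_for(p,'chip_a')])
p=cv2.imread('pics/side4.png')[140:240,230:400]; q=cv2.imread('pics/wrist4.png')[0:400:,100:560]
a=cv2.resize(p,(680,400)); b=cv2.resize(q,None,fx=.5,fy=.5)
cv2.imwrite('pics/c4.png',np.vstack([a,np.pad(b,((0,0),(0,680-b.shape[1]),(0,0)))]))
E
```

```text
t 7.45 pos [0.636  0.0657 0.1363] q [ 0.6497  0.7602 -0.0013 -0.0017] F [-0.   0.4  0.1] op 0.274 ff 59.40059423446655
wrist []
scene []
side []
```

View pics/c4.png

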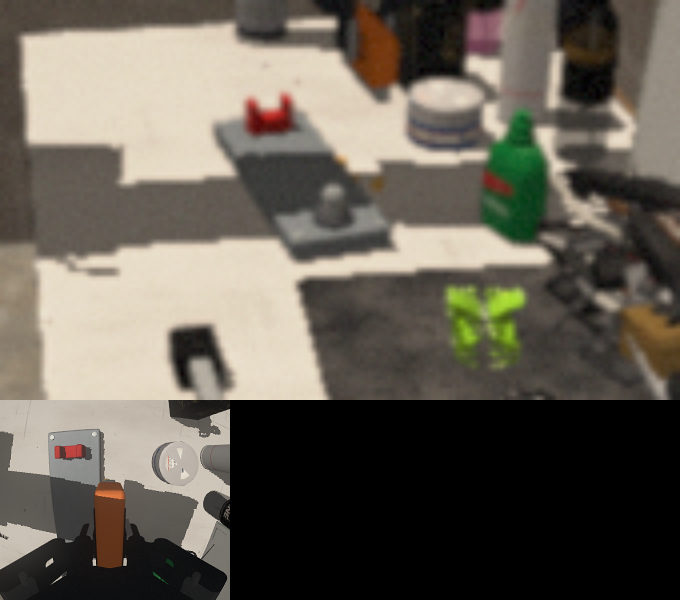

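The side view shows brass spots beyond the plate's far edge, at crop (342,160) and (375,182). The plate is in shadow, so I'll lift and look down while still holding the scraper.

To row units: -164 mm is -0.328, -140 mm is -0.28.

{"op": "send_rows", "data": {"rows": "0 0 0 -0.028 -0.08 -0.1 -0.8;0 0 0 -0.028 -0.16 -0.2 -0.8;0 0 0 -0.028 -0.24 -0.3 -0.8;0 0 0 -0.028 -0.28 -0.328 -0.8;0 0 0 -0.028 -0.28 -0.328 -0.8"}}

```text
time: 8.38
eef_pos: [0.5007, 0.0299, 0.3019]
tcp_rot: [0.65, 0.76, 0.001, 0.001]
contact_force: [-0.7, 0.1, -1.5]
opening: 0.272
finger_force: 59.6
```

```bash
python3 - <<'E'
from h import *
st(); p=pic('wrist'); import pickle; pickle.dump(p,open('w5.pkl','wb'))
c=cv2.cvtColor(p['color'],cv2.COLOR_RGB2HSV)
m=((c[...,0]>=12)&(c[...,0]<24)&(c[...,1]>110)&(c[...,2]>50)).astype(np.uint8)
n,l,s,ce=cv2.connectedComponentsWithStats(m)
for i in range(1,n):
    if s[i,4]>12: print(s[i].tolist(),fray(p,*ce[i],.006))
a=cv2.convertScaleAbs(cv2.resize(p['color'][0:260,220:560,::-1],None,fx=2.2,fy=2.2,interpolation=cv2.INTER_CUBIC),alpha=1.3)
cv2.imwrite('pics/w5.png',a)
E
```

```text
t 8.38 pos [0.5007 0.0299 0.3019] q [6.498e-01 7.601e-01 5.000e-04 8.000e-04] F [-0.7  0.1 -1.5] op 0.272 ff 59.57223415374756
[573, 81, 2, 11, 18] [0.9073 0.249  0.006 ]
[412, 133, 7, 11, 57] [0.6246 0.0905 0.006 ]
[562, 132, 7, 29, 34] [0.9084 0.1424 0.006 ]
[411, 152, 5, 12, 47] [0.6279 0.0617 0.006 ]
[420, 162, 10, 11, 61] [0.6483 0.0527 0.006 ]
[557, 163, 18, 33, 193] [0.9228 0.0878 0.006 ]
[495, 285, 2, 10, 16] [ 0.8478 -0.1361  0.006 ]
[492, 297, 7, 16, 56] [ 0.8645 -0.1689  0.006 ]
[16, 325, 21, 7, 23] [-0.2446 -0.51    0.006 ]
[0, 339, 36, 60, 171] [-0.4682 -0.787   0.006 ]
```

View pics/w5.png

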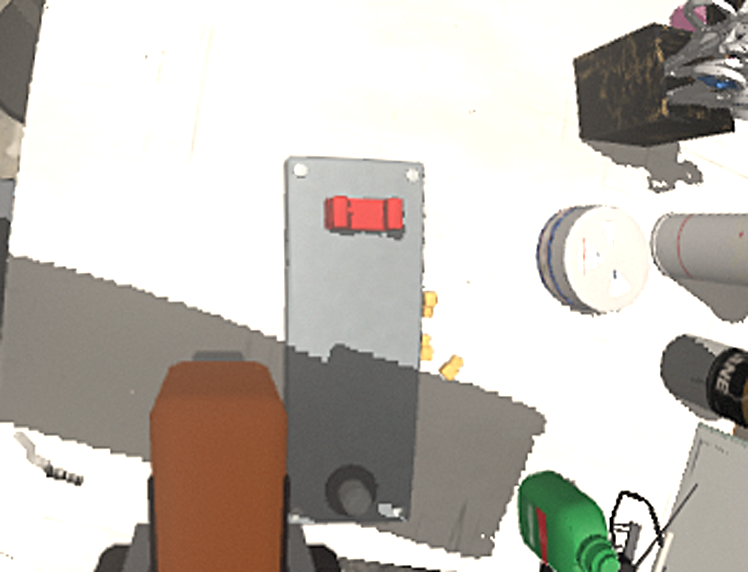

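All three brass chips lie on the worktop past the plate's far edge, at about crop (430,303), (426,347) and (452,366), and the plate is bare. I'll set the scraper back where it stood.

To row units: 258 mm is 0.516, 257 mm is 0.514.

{"op": "send_rows", "data": {"rows": "0 0 0 -0.014 -0.08 0.12 -0.8;0 0 0 -0.014 -0.132 0.24 -0.8;0 0 0 -0.014 -0.132 0.36 -0.8;0 0 0 -0.014 -0.132 0.44 -0.8;0 0 0 -0.014 -0.132 0.48 -0.8;0 0 0 -0.014 -0.132 0.5 -0.8;0 0 0 -0.014 -0.132 0.514 -0.8;0 0 0 -0.014 -0.132 0.516 -0.8"}}

```text
time: 9.43
eef_pos: [0.4381, 0.0127, 0.0441]
tcp_rot: [0.65, 0.76, 0.0, 0.0]
contact_force: [-2.0, 0.3, 6.2]
opening: 0.273
finger_force: 60.6
```

{"op": "send_rows", "data": {"rows": "0 0 0 0 0 0 -0.8;0 0 0 0 0 0 1;0 0 0 0 0 0 1;0 0 0 0 0 0 1;0 0 0 0 0 0 1;0 0 0 0 0 0 1;0 0 0 0 0 0 1"}}

```text
time: 10.3
eef_pos: [0.4371, 0.0128, 0.0433]
tcp_rot: [0.65, 0.76, -0.0, -0.0]
contact_force: [-0.5, -0.1, -0.0]
opening: 0.995
finger_force: 0.0
```

```bash
python3 - <<'E'
from h import *
import pickle; p=pickle.load(open('w5.pkl','rb'))
f=lambda u,v,z:fray(p,220+u/2.2,v/2.2,z)
pin=f(354,497,.048); fk=f(366,213,.05); d=fk-pin
print('pin',pin,'fork',fk,np.hypot(*d[:2]),np.degrees(np.arctan2(d[1],d[0])),'corner',f(286,157,.02),f(424,163,.02))
E
```

```text
pin [ 0.5911 -0.0294  0.048 ] fork [0.5655 0.1336 0.05  ] 0.16499806059466274 98.92568950688403 corner [0.5194 0.1607 0.02  ] [0.602  0.1746 0.02  ]
```

To row units: -375 mm is -0.75, -140 mm is -0.28, 4 degrees is 0.0222.

{"op": "send_rows", "data": {"rows": "0 0 0 0 0 -0.12 1;0 0 0 -0.04 0 -0.23 1;0 0 0.0111 -0.15 -0.01 -0.28 1;0 0 0.0222 -0.27 -0.02 -0.31 1;0 0 0.0222 -0.39 -0.03 -0.34 1;0 0 0.0222 -0.51 -0.04 -0.37 1;0 0 0.0222 -0.63 -0.05 -0.39 1;0 0 0.0222 -0.75 -0.05 -0.4 1"}}

```text
time: 11.3
eef_pos: [0.4709, -0.3638, 0.2442]
tcp_rot: [0.676, 0.737, 0.0, 0.001]
contact_force: [1.3, 0.0, 0.1]
opening: 0.997
finger_force: 0.0
```

To row units: -62 mm is -0.124.

{"op": "send_rows", "data": {"rows": "0 0 0 -0.124 0 0 1;0 0 0 -0.124 0 0 1;0 0 0 -0.124 0 0 1"}}

```text
time: 11.68
eef_pos: [0.476, -0.4229, 0.2425]
tcp_rot: [0.676, 0.737, 0.0, -0.001]
contact_force: [0.5, 0.3, 0.1]
opening: 0.996
finger_force: 0.0
```

```bash
python3 - <<'E'
from h import *
s=st(); print(R.from_quat(s['tcp_rot']).as_euler('xyz',degrees=True).round(2))
p=pic('wrist'); import pickle; pickle.dump(p,open('w6.pkl','wb'))
cv2.imwrite('pics/w6.png',cv2.resize(p['color'][0:300,180:500,::-1],None,fx=2,fy=2,interpolation=cv2.INTER_CUBIC))
for n in('scene','side'):
    q=pic(n); print([(round(d['p'],2),w(q,d['position']).round(3).tolist()) for d in ctrl.look_for(q,'scraper')])
E
```

```text
t 11.68 pos [ 0.476  -0.4229  0.2425] q [ 6.760e-01  7.369e-01  3.000e-04 -9.000e-04] F [0.5 0.3 0.1] op 0.996 ff 0.0
[-1.7996e+02 -1.0000e-01  9.4940e+01]
[(0.75, [0.428, 0.01, 0.036])]
[]
```

View pics/w6.png

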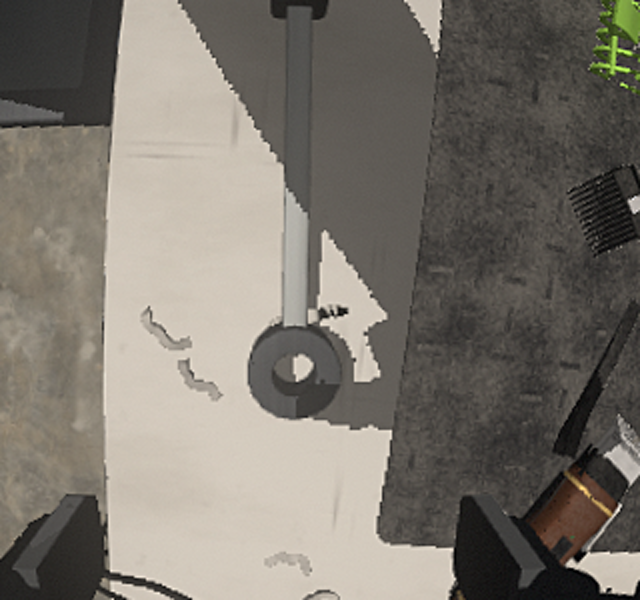

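The picture shows the hub's top ring centred at about crop (296,368). The shank runs up from (296,315) to (299,20), where the pad begins at about y=16.

```bash
python3 - <<'E'
from h import *
import pickle; p=pickle.load(open('w6.pkl','rb')); s=st()
f=lambda u,v,z:fray(p,180+u/2,v/2,z)
h=f(296,368,.036); a=f(296,315,.026); b=f(299,25,.026); print(h,a,b)
hp=h[:2]; ab=b-a; y=np.arctan2(ab[1],ab[0]); hb=b-h; y2=np.arctan2(hb[1],hb[0]); print(np.degrees([y,y2]))
# edges of ring
print('ring',f(249,368,.036),f(342,368,.036),f(296,322,.036),f(296,416,.036), 'padstart dist',np.hypot(*(f(299,17,.03)-h)[:2]))
yy=(y+y2)/2; bal=hp+.053*np.array([np.cos(yy),np.sin(yy)]); print('bal',bal,np.degrees(yy))
M=R.from_quat(s['tcp_rot']).as_matrix(); print('shift tool',(M.T@(np.array([*bal,.021])-s['eef_pos']))*1000)
E
```

```text
t 11.93 pos [ 0.4766 -0.4221  0.2437] q [6.752e-01 7.376e-01 0.000e+00 2.000e-04] F [ 0.6 -0.2  0.4] op 1.001 ff 0.0
[ 0.4846 -0.4277  0.036 ] [ 0.4823 -0.4001  0.026 ] [ 0.4698 -0.2375  0.026 ]
[94.39601073 94.44938103]
ring [ 0.4591 -0.4298  0.036 ] [ 0.5096 -0.4254  0.036 ] [ 0.4822 -0.4025  0.036 ] [ 0.4871 -0.4548  0.036 ] padstart dist 0.19419577750301373
bal [ 0.48051296 -0.37485782] 94.42269588236701
shift tool [ 46.73197003   8.03642044 222.72093349]
```

To row units: 217 mm is 0.434, 206 mm is 0.412, 0.5 degrees is 0.0028.

{"op": "send_rows", "data": {"rows": "0 0 0.0028 0.06 0.016 0.11 1;0 0 0.0028 0.094 0.016 0.22 1;0 0 0.0028 0.094 0.016 0.32 1;0 0 0.0028 0.094 0.016 0.38 1;0 0 0.0028 0.094 0.016 0.412 1;0 0 0.0028 0.094 0.016 0.434 1;0 0 0.0028 0.094 0.016 0.434 1"}}

```text
time: 12.8
eef_pos: [0.4804, -0.3759, 0.0266]
tcp_rot: [0.679, 0.734, -0.0, 0.0]
contact_force: [0.4, 0.7, 0.2]
opening: 1.003
finger_force: 0.0
```

{"op": "send_rows", "data": {"rows": "0 0 0 0 0 0 -1;0 0 0 0 0 0 -1;0 0 0 0 0 0 -1;0 0 0 0 0 0 -1;0 0 0 0 0 0 -1;0 0 0 0 0 0 -1;0 0 0 0 0 0 -1;0 0 0 0 0 0 -1", "grip_force": 110}}

```text
time: 13.8
eef_pos: [0.4805, -0.3759, 0.027]
tcp_rot: [0.679, 0.734, 0.0, 0.0]
contact_force: [-0.6, 1.7, 5.2]
opening: 0.138
finger_force: 108.6
```

To row units: -120 mm is -0.24, -110 mm is -0.22.

{"op": "send_rows", "data": {"rows": "0 0 0 0 0 -0.02 -1;0 0 0 0 0 -0.05 -1;0 0 0 0 0 -0.09 -1;0 0 0 0 0 -0.14 -1;0 0 0 0 0 -0.19 -1;0 0 0 0 0 -0.22 -1;0 0 0 0 0 -0.24 -1;0 0 0 0 0 -0.24 -1"}}

```text
time: 14.8
eef_pos: [0.4804, -0.376, 0.147]
tcp_rot: [0.679, 0.734, -0.0, 0.001]
contact_force: [0.9, 0.2, -7.1]
opening: 0.137
finger_force: 107.6
```

```bash
python3 - <<'E'
from h import *
s=ctrl.get_state(); st(); print(np.round(s['wrist_torque'],2),R.from_quat(s['tcp_rot']).as_euler('xyz',degrees=True).round(2))
q=pic('side'); p=pic('wrist'); import pickle; pickle.dump((p,q,s),open('w7.pkl','wb'))
a=cv2.resize(p['color'][0:300,180:500,::-1],(480,450)); b=cv2.resize(q['color'][180:300,240:325,::-1],(319,450))
cv2.imwrite('pics/w7.png',np.hstack([a,b]))
E
```

```text
t 14.8 pos [ 0.4804 -0.376   0.147 ] q [ 6.790e-01  7.341e-01 -0.000e+00  6.000e-04] F [ 0.9  0.2 -7.1] op 0.137 ff 107.60655283927917
[ 0.03 -0.06  0.05] [1.7996e+02 5.0000e-02 9.4470e+01]
```

View pics/w7.png

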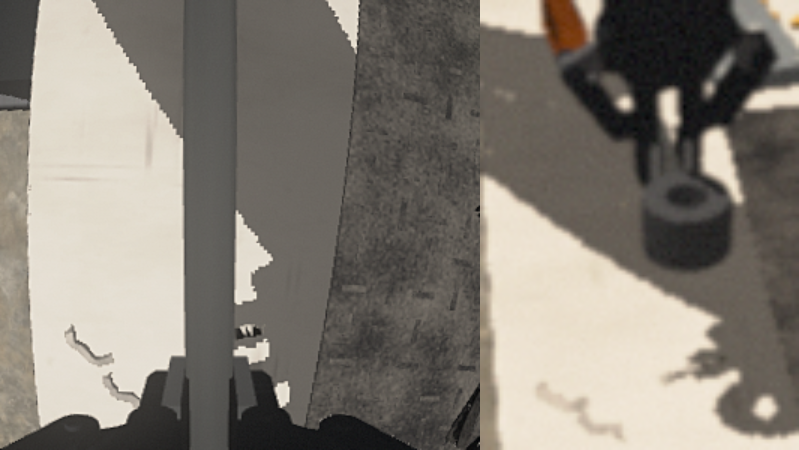

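The lever is off the worktop in both views, with almost no wrist moment, so it is balanced. I'll check tilt by comparing predicted with observed hub and shank pixels.

```bash
cat >> h.py <<'E'
def fproj(p,X):
    c=p['extrinsics'][:3,:3]@np.array(X)+p['extrinsics'][:3,3]; r=np.hypot(c[0],c[1]); th=np.arctan2(r,c[2]); return p['fx']*th*c[0]/r+p['cx'],p['fx']*th*c[1]/r+p['cy']
E
python3 - <<'E'
from h import *
import pickle; p,q,s=pickle.load(open('w7.pkl','rb'))
t=s['eef_pos']; M=R.from_quat(s['tcp_rot']).as_matrix()
for pitch in(-4,0,4):   # deg, hub-up positive
    A=np.radians(pitch); print('pitch',pitch)
    def L(x,y,z): # lever frame pt rel origin; grip at x=.053,z=.027-? (tcp height above underside .027)
        dx,dz=x-.053,z-.027; dx,dz=dx*np.cos(A)+dz*np.sin(A), dz*np.cos(A)-dx*np.sin(A)
        return t+M[:,0]*dx+M[:,1]*y-M[:,2]*dz
    print(' hub top in side',np.round(proj(q,L(0,0,.036)),1),'hub bottom',np.round(proj(q,L(0,0,0)),1))
    for x in(.1,.14,.17,.2):
        print(' shank',x,np.round(fproj(p,L(x,-.007,.026)),1),np.round(fproj(p,L(x,.007,.026)),1),end='')
    print()
g=p['color'].astype(int).sum(2)
for r in(3,50,100,150,200):
    k=np.where(np.abs(np.diff(g[r,280:360]))>25)[0]+280; print(r,k.tolist())
E
```

```text
pitch -4
 hub top in side [294.6 232.4] hub bottom [294.3 245.3]
 shank 0.1 [305.6 171.9] [341.6 171.9] shank 0.14 [304.8  67.5] [342.9  67.6] shank 0.17 [304.9  -8.3] [342.8  -8.1] shank 0.2 [305.4 -73.4] [341.8 -73.2]
pitch 0
 hub top in side [294.5 230.8] hub bottom [294.5 244.4]
 shank 0.1 [306.  170.3] [341.1 170.3] shank 0.14 [305.5  69.5] [341.8  69.6] shank 0.17 [305.8  -1.3] [341.3  -1.1] shank 0.2 [306.4 -61.4] [340.2 -61.2]
pitch 4
 hub top in side [294.5 229.2] hub bottom [294.7 243.5]
 shank 0.1 [306.3 169.3] [340.5 169.3] shank 0.14 [306.2  72.3] [340.7  72.4] shank 0.17 [306.6   6.1] [340.    6.3] shank 0.2 [307.3 -49.5] [338.9 -49.3]
3 [301, 302, 303, 335, 336, 337]
50 [301, 337, 338]
100 [281, 301, 302, 337]
150 [300, 301, 302, 303, 335, 336, 337, 343, 344, 345]
200 [301, 302, 303, 334, 335, 336, 337, 340, 341, 347, 348]
```

Shank widths match zero pitch to within about 2°, so the lever is level. I'll carry it over the stand.

To row units: 335 mm is 0.67, 295 mm is 0.59, -4.5 degrees is -0.025.

{"op": "send_rows", "data": {"rows": "0 0 -0.0028 0.04 0.014 0 -1;0 0 -0.0056 0.11 0.038 0 -1;0 0 -0.0111 0.2 0.07 0 -1;0 0 -0.0139 0.296 0.104 0 -1;0 0 -0.0167 0.396 0.138 0 -1;0 0 -0.0194 0.496 0.172 0 -1;0 0 -0.0222 0.59 0.206 0 -1;0 0 -0.025 0.67 0.234 0 -1"}}

```text
time: 15.9
eef_pos: [0.5701, -0.0295, 0.1454]
tcp_rot: [0.649, 0.761, -0.0, -0.001]
contact_force: [-0.6, 0.7, -5.0]
opening: 0.135
finger_force: 107.7
```

To row units: 51 mm is 0.102, 48 mm is 0.096.

{"op": "send_rows", "data": {"rows": "0 0 0 0.05 0.02 0 -1;0 0 0 0.08 0.03 0 -1;0 0 0 0.096 0.036 0 -1;0 0 0 0.102 0.038 0 -1;0 0 0 0.102 0.038 0 -1;0 0 0 0.102 0.038 0 -1"}}

```text
time: 16.65
eef_pos: [0.5815, 0.0199, 0.1463]
tcp_rot: [0.65, 0.76, -0.0, 0.0]
contact_force: [-0.1, -0.7, -5.9]
opening: 0.135
finger_force: 107.7
```

```bash
python3 - <<'E'
from h import *
s=ctrl.get_state(); st(); print(np.round(s['wrist_torque'],2),R.from_quat(s['tcp_rot']).as_euler('xyz',degrees=True).round(2))
M=R.from_quat(s['tcp_rot']).as_matrix()
a=pic('scene'); b=pic('side'); c=pic('wrist'); import pickle; pickle.dump((a,b,c,s),open('w8.pkl','wb'))
L=lambda x,y,z:s['eef_pos']+M[:,0]*(x-.053)+M[:,1]*y-M[:,2]*(z-.027)
for n,p in(('scene',a),('side',b)):
    print(n,'hubtop',np.round(proj(p,L(0,0,.036)),1),'padtop',np.round(proj(p,L(.226,0,.03)),1),'pin',np.round(proj(p,[.592,-.0325,.048]),1),'fork',np.round(proj(p,[.5655,.1355,.05]),1))
X=cv2.resize(a['color'][150:250,180:310,::-1],None,fx=3,fy=3,interpolation=cv2.INTER_CUBIC)
Y=cv2.resize(b['color'][120:230,260:380,::-1],None,fx=3,fy=3,interpolation=cv2.INTER_CUBIC)[:300]
cv2.imwrite('pics/w8.png',np.hstack([X,Y]))
E
```

```text
t 16.65 pos [0.5815 0.0199 0.1463] q [ 6.501e-01  7.599e-01 -1.000e-04  0.000e+00] F [-0.1 -0.7 -5.9] op 0.135 ff 107.71971344947815
[0.08 0.02 0.02] [-1.7999e+02  1.0000e-02  9.8910e+01]
scene hubtop [276.4 162.2] padtop [184.1 160.4] pin [277.9 203. ] fork [210.4 198.7]
side hubtop [312.1 155.2] padtop [291.4 131.7] pin [312.  186.6] fork [296.5 164.2]
```

View pics/w8.png

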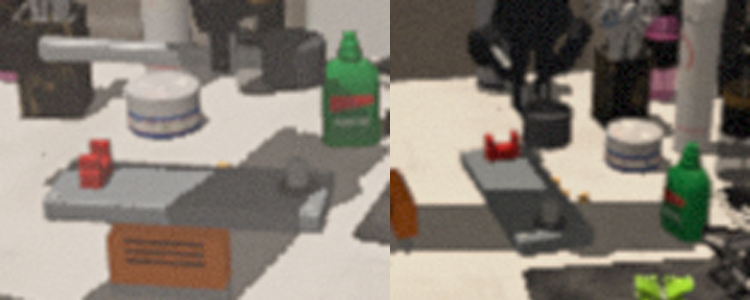

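Hub top and pin match the prediction to within about 1 px in both views: scene hub (277,163) over pin (279,204), side hub (313,156) over pin (313,188). One small correction, then I'll lower it to 5 cm above the tip and let it settle.

To row units: 20 mm is 0.04, 17 mm is 0.034.

{"op": "send_rows", "data": {"rows": "0 0 0 -0.002 0.002 0 -1;0 0 0 -0.004 0.004 0.01 -1;0 0 0 -0.004 0.004 0.024 -1;0 0 0 -0.004 0.004 0.034 -1;0 0 0 -0.004 0.004 0.04 -1;0 0 0 -0.004 0.004 0.04 -1;0 0 0 -0.004 0.004 0.04 -1;0 0 0 -0.004 0.004 0.04 -1"}}

```text
time: 17.8
eef_pos: [0.5841, 0.019, 0.1267]
tcp_rot: [0.65, 0.76, 0.0, 0.0]
contact_force: [1.0, 0.0, -6.1]
opening: 0.138
finger_force: 107.7
```

```bash
python3 - <<'E'
from h import *
s=st(); M=R.from_quat(s['tcp_rot']).as_matrix(); a=pic('scene'); b=pic('side'); c=pic('wrist')
h=s['eef_pos']-M[:,0]*.053; print('hub',h.round(4),'speed',np.abs(s['dq']).max(),'hub-pin mm',(h[:2]-[.592,-.0325])*1000)
C=cv2.resize(c['color'][0:260,220:480,::-1],(400,400)); Y=cv2.resize(b['color'][130:230,260:360,::-1],(400,400),interpolation=cv2.INTER_CUBIC)
cv2.imwrite('pics/w9.png',np.hstack([C,Y]))
E
```

```text
t 17.8 pos [0.5841 0.019  0.1267] q [6.496e-01 7.603e-01 2.000e-04 3.000e-04] F [ 1.   0.  -6.1] op 0.138 ff 107.72830367088318
hub [ 0.5923 -0.0334  0.1267] speed 0.002316547642306926 hub-pin mm [ 0.33281371 -0.8544968 ]
```

View pics/w9.png

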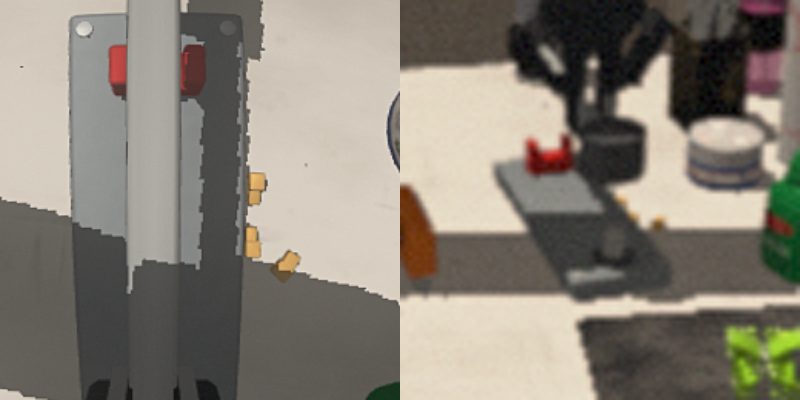

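The shank (crop x 127–181) sits centred over the red fork (110–205). The hub (613,150) is above the pin (612,240), and all the chips are off the plate. I'm handing it in.

```bash
python3 -c "
from plant import ctrl
print(ctrl.sign_off())"
```

```text
the job is handed in; nothing more can be done
None
```

The job is handed in: the three chips are wiped off onto the worktop, the scraper is set down, and the lever is held level about 5 cm above the pin with its hub over the pin and its shank over the fork; the hand-in returned no verdict.

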